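Peel the clinging top tray out of its stack and present it to the code reader

TASK

The shallow top tray clings tightly nested in the stack of loaded carrier trays, its back corner caught under the stack's steel hook. Take it by the upright ear on the opposite corner and peel it off: raise the ear's corner first while the back corner still rests on the stack, then draw the tray out from under the hook, without lifting, tipping or pushing the stack along or disturbing the bush and the pen. Then present it to the code reader: hold it level and still, right way up, with its middle over the reader's round window and its underside about 10 cm above the glass, and finish while still holding it there in the gripper: do not put it down or let go.

Things in the scene. Friction and masses are not known exactly. Their poses are not given: they have to be found in the camera images.
- tray: The top tray, loose, 80 g, grey plastic: a pan 72 mm square, 16 mm deep, inside a flat square rim 104 mm on a side, 4 mm thick. Origin: centre of the pan's underside, z up; the rim's underside is at z = 14 mm, its top at 18 mm; x and y run along the sides; the +x +y corner carries the ear. Two spring pads in the stack squeeze the pan's x sides with 2.5 N each, so that it clings.
- tray_ear (a point): Middle of the ear: an upright grip fin on the tray's +x +y corner, 10 mm thick, 26 mm long, 35 mm high above the rim (z 18 to 53 mm in the tray's frame). Its length runs along the tray's diagonal; grip it across its thickness. The point is at (53.7, 53.7, 35) mm in the tray's frame, axes as the tray's. A flat plate 34 x 26 mm lies under it at rim height.
- tray_far_corner (a point): Underside of the tray's rim just inside the corner opposite the ear, (-50, -50, 14) mm in the tray's frame, 50 mm above the bench at the start: the pivot for peeling, caught under the stack's hook. Lifted level, the hook brings the stack along. Turned up about 17 to 20 degrees about this corner and then drawn 15 mm or more towards the ear's side, the tray comes free.
- stack: The stack below: two loaded carrier trays joined, one loose body, 0.75 kg, rims 104 mm square, 50 mm high; a hollow 84 mm square, 20 mm deep takes the pan with 6 mm to spare all round. Origin: centre of the underside, z up; the tray's origin starts 36 mm above it, same axes. A steel hook at its -x -y corner, 63 mm high, overhangs the tray's rim corner by 12 mm, 5 mm above the rim.
- reader: The code reader, fixed on the bench: a low black box 100 x 84 mm, 30 mm high, with a round glass window 48 mm across in a bright bezel on top. Origin: centre of its underside. It stands left of the stack; behind the space between them, 0.5 m and more ahead of the robot, stands a blue crate with a white one on it, 190 mm high: carry things over there above it or in front of it. Small bins behind the reader are 61 mm high.
- reader_window (a point): Centre of the reader's glass window, on its top, 30 mm above the bench.
- bush: Bystander: a turned pale flanged bush standing upright, 52 mm across and 54 mm high, loose. Origin: centre of its underside.
- pen: Bystander: a marker pen lying on the bench, 133 mm long (along its y axis), 19 mm high, loose. Origin: under its middle.

How it is judged:
By the outcome, as a careful person would: the job done as asked, in the order asked, and still so for the second after the job is handed in, while the arm keeps its last pose, push and grip.
It also fails if it takes over 48 s, if anything falls off the work surface, if the arm or the gripper's body presses on something with over 40 N, if the wrist force passes 120 N, or if a joint passes its speed limit or range.

ROBOT

A 7-joint arm with a two-finger parallel gripper is mounted at the origin on a cart in front of the work surface, level with it; the furniture and walls round the work are solid. World frame = base frame: x ahead of the robot, y to its left, z up, the work surface at z = 0. Lengths are in m, angles in rad, forces in N, time in s.
With the tool pointing down it reaches from about 0.4 to 0.85 m from the base axis. Payload 10.4 kg.
Tool frame: the origin (TCP) lies midway between the tips of the shut fingers; the grasp point (between the pads) lies 19 mm behind it; z points along the fingers, y is the line along which they close (so a half turn about z gives the same grasp; the last joint's range is limited). The gripper opens to 87 mm and grips with 3 to 60 N. Pads are 19 mm wide; open, the fingers measure 117 mm over their backs; the gripper's body (75 mm by 190 mm) begins 51 mm behind the grasp point.
Start: joints at [1.291, 0.332, -0.065, 1.46, 0.022, 1.35, -0.088], TCP at [0.159, -0.605, 0.223] pointing down, gripper open.
Joint ranges: [-2.6, 2.6], [-0.5, 2.12], [-1.47, 1.34], [0.16, 2.42], [-1.27, 4.41], [0.06, 2.06], [-2.6, 2.6]. Speed limits (rad/s): [2.22, 2.22, 2.79, 2.79, 3.14, 3.14, 3.14].

INTERFACE

Orientations are given as a unit quaternion [x, y, z, w].
In Python, from bench import r gives the robot as it stands.
- The arm moves only by the tool arm_command, never from a script. Its argument "moves" is one flat list of numbers, 4 for each row, row after row: the shift along the tool's x, y, z in cm, then the turn about the tool's z in degrees. A call has 1 to 12 rows; each row shifts and turns the commanded pose from where the row before left it, along the tool's axes as they then stand; what a row does not reach is not made up. A row lasts 1/12 s, in which the tool goes at most 41.7 mm and 7.16 degrees, less where a joint would pass 70% of its speed; a pose out of reach is approached as far as the arm can. A call with a gripper value outside its range is refused whole. "fingers" is the opening in per cent of the stroke, from 0 (shut) to 100 (fully open), set as the call begins (left out, the last holds). The fingers move at their own pace and stop on an object; "squeeze" is the grip in N (left out, the last holds). Time passes only in rows, so rows that do not move let the fingers close. It gives the time, the measured TCP pose, the force, the opening and the grip force at its end, in the units of the state.
- r.read_state(): the state, without advancing time (a new reading comes with each control period).
- r.camera(name): name is "side" or "top"; returns the picture (480x640x3 uint8, red, green, blue); there is no depth.
- r.camera_info(name): a dict with "fx", "fy", "cx", "cy" (pixels), "origin" and "attitude" of the camera in the world. Camera axes: x right, y up, looking along -z (the intrinsics and any distortion apply to the point x, -y, -z); pixel columns grow to the right and rows downward; lengths in m; the calibration is good to about 2 mm. A picture is of the moment at which its call begins. camera_info takes no time and is no camera call.
- r.close_job(): hands the job in; it is judged then, once.
The state is a dict: "time": time; "joint_positions": joint angles; "joint_vel": joint speeds; "joint_torque": joint torques, N m; "ee_pos": TCP position; "eef_rot": TCP orientation; "ft_force": force on the tool from outside, world axes, zero at the start; "torque": the same for the moment, N m; "width": finger opening in m; "grip_force": force on a finger pad.
Only numpy, scipy, OpenCV 4.12 (cv2) and the standard library are available. Lean on these libraries where they do the work, as an engineer would, in place of code of your own. Each camera call takes 0.05 s, during which the arm holds its last target. There are 200 camera calls.

## Working session

There is one attempt and no reset: what is moved stays moved. The work goes in short steps, Python scripts to look and compute and a tool call to move; the robot and the scene stay as the last step left them, time stands still between calls to the robot, and variables do not carry over. Pictures are saved under pics/ and viewed, at most 10 in all, crops included, and the job is handed in when it is done.

Besides the shell and the picture viewer there is one more tool, called after ">>>" by a JSON object that holds its "fn" and its "kwargs", one argument or row to a line. arm_command: Moves the arm, as the interface text tells. Its arguments: {"type":"object","properties":{"moves":{"type":"array"},"fingers":{"type":"number"},"squeeze":{"type":"number"}},"required":["moves"]}

```bash
mkdir -p pics; python3 - <<'E'
from bench import r
import cv2
for n in("top","side"):
    cv2.imwrite(f"pics/{n}0.png",r.camera(n)[:,:,::-1]); print(r.camera_info(n))
print(r.read_state())
E
```

```text
{'fx': 624.516206408399, 'fy': 624.516206408399, 'cx': 313.278211448743, 'cy': 230.88567662408025, 'origin': array([ 0.28594111, -0.02323653,  1.35434162]), 'attitude': array([ 0.03120154, -0.03484355, -0.69991889,  0.71268923])}
{'fx': 581.8320048517988, 'fy': 581.8320048517988, 'cx': 309.9613643402514, 'cy': 226.0458894014343, 'origin': array([0.08369415, 1.10747873, 0.71622941]), 'attitude': array([-0.07099123,  0.5072329 ,  0.84937107, -0.12745121])}
{'time': 0.1, 'joint_positions': array([ 1.29141045,  0.33278881, -0.06469999,  1.46086865,  0.02160567,
        1.34988227, -0.08850501]), 'joint_vel': array([-4.02658991e-04, -9.80776279e-04, -1.25996706e-03, -8.53399907e-04,
       -1.86703957e-04, -1.23398795e-03,  1.78440662e-05]), 'joint_torque': array([ 1.73005919e-03, -6.24544215e+01,  2.46212049e-02, -3.90723395e+01,
       -6.15075021e-02,  3.63764958e-02,  1.16597321e-04]), 'ee_pos': array([ 0.15864025, -0.60417404,  0.22184049]), 'eef_rot': array([ 9.91767746e-01,  1.28048223e-01, -1.10906636e-04, -6.15823171e-04]), 'ft_force': array([-0.42127401, -0.06268181,  0.95916892]), 'torque': array([-0.02908347,  0.0320213 ,  0.02590588]), 'grip_force': 0.0, 'width': 0.08702834814822044}
```

View pics/top0.png

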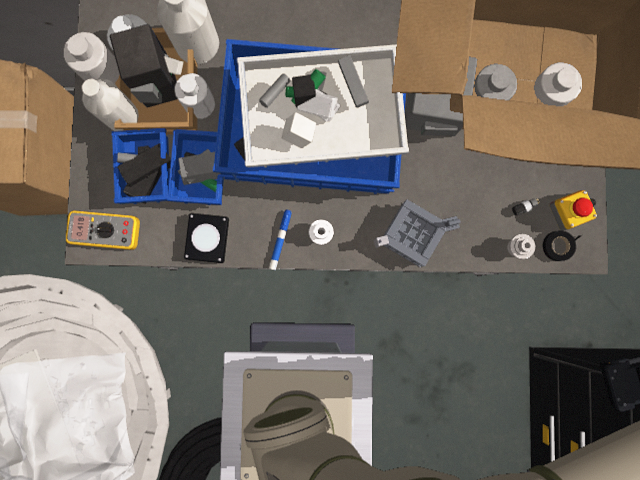

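View pics/side0.png

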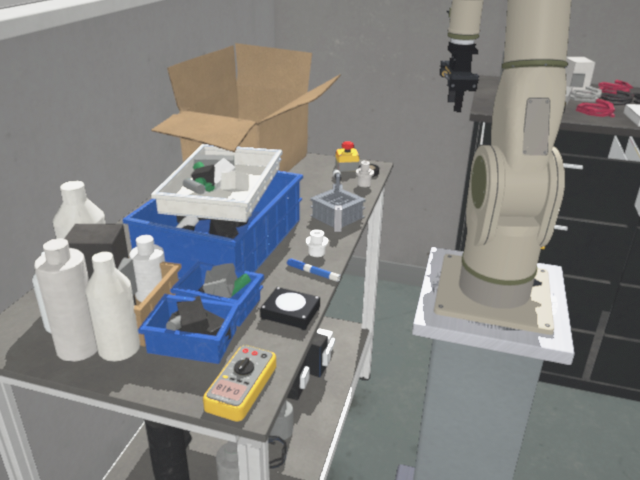

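The top view shows the stack around (416,233), with one corner feature at (383,240) and another at (448,225). The reader window is at (205,237), the pen at (281,238) and the bush at (320,232). I'll zoom in to tell the ear from the hook.

```bash
cat > h.py <<'E'
import numpy as np, cv2
from scipy.spatial.transform import Rotation as R
from bench import r
def ray(n,u,v):
    c=r.camera_info(n); d=np.array([(u-c['cx'])/c['fx'],-(v-c['cy'])/c['fy'],-1])
    return np.array(c['origin']),R.from_quat(c['attitude']).apply(d)
def onz(n,u,v,z):
    o,d=ray(n,u,v); return o+d*(z-o[2])/d[2]
def proj(n,p):
    c=r.camera_info(n); q=R.from_quat(c['attitude']).inv().apply(np.array(p)-c['origin'])
    return np.array([c['cx']+c['fx']*q[0]/-q[2], c['cy']-c['fy']*q[1]/-q[2]])
def two(a,b):
    (o1,d1),(o2,d2)=ray("top",*a),ray("side",*b)
    A=np.stack([d1,-d2],1); t=np.linalg.lstsq(A,o2-o1,rcond=None)[0]
    p,q=o1+t[0]*d1,o2+t[1]*d2; return (p+q)/2,np.linalg.norm(p-q)
E
python3 - <<'E'
import cv2,numpy as np
from h import *
a=cv2.imread("pics/top0.png")[190:275,360:470]; b=cv2.imread("pics/side0.png")[160:245,295:385]
a=cv2.resize(a,None,fx=5,fy=5,interpolation=2);b=cv2.resize(b,None,fx=5,fy=5,interpolation=2)
cv2.imwrite("pics/ca.png",a);cv2.imwrite("pics/cb.png",b)
print("win",onz("top",205,237,.03),onz("side",291,301,.03))
E
```

```text
win [0.39282318 0.20094646 0.03      ] [0.38951887 0.20355203 0.03      ]
```

View pics/ca.png

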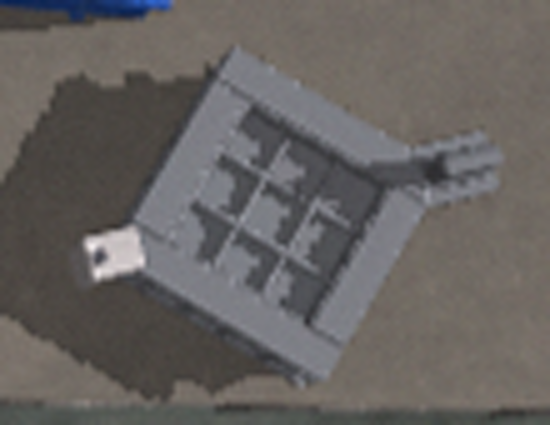

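View pics/cb.png

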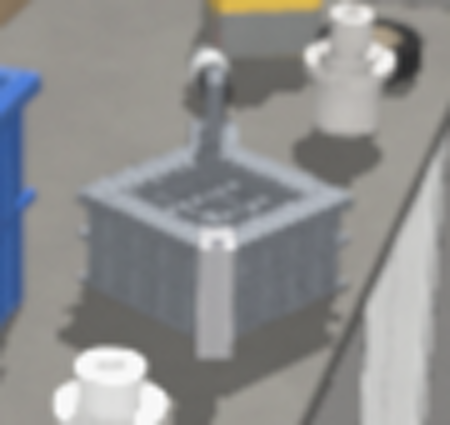

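The crops show the hook as the pale cap at (383,240) in top. The ear is the fin at about (450,223) in top and (337,178) in side. The visible rim corners in top are (407,199) and (425,266).

```bash
python3 - <<'E'
from h import *
np.set_printoptions(precision=4,suppress=True)
T=lambda x,y:(360+x/5,190+y/5); S=lambda x,y:(295+x/5,160+y/5)
a=onz("top",*T(237,45),.054);b=onz("top",*T(322,383),.054)
c=(a+b)/2;print("top diag",a,b,np.linalg.norm(a-b),c)
a2=onz("side",*S(80,195),.054);b2=onz("side",*S(350,197),.054)
print("side diag",a2,b2,np.linalg.norm(a2-b2),(a2+b2)/2)
d=(a-b)[:2];d/=np.linalg.norm(d); e=np.array([d[1],-d[0]]); print("dir to ear",e,np.degrees(np.arctan2(e[1],e[0])))
ear=c[:2]+e*.0537*2**.5; print("ear",ear)
for z in(.071,.089): print(z,(proj("top",[*ear,z])-[360,190])*5,(proj("side",[*ear,z])-[295,160])*5)
print("ear ends top",[(proj("top",[*(ear+e*s),.089])-[360,190])*5 for s in(-.013,.013)])
h=c[:2]-e*.0735;print("hook top px",(proj("top",[*h,.063])-[360,190])*5)
print("ear from marks",onz("top",*T(472,163),.089), two(T(470,163),S(212,55)))
# pen, bush
print("bush",onz("top",320.5,232,.054),"pen",onz("top",289,211,.015),onz("top",272,268,.015))
# reader box top corners angle
I=cv2.imread("pics/top0.png");m=((I.max(2)<60)*255).astype('u1');m[:, :180]=0;m[:,235:]=0;m[:205]=0;m[265:]=0
k=max(cv2.findContours(m,0,1)[0],key=cv2.contourArea);print(cv2.minAreaRect(k))
w=((I.min(2)>190)*255).astype('u1')[215:258,188:225];M=cv2.moments(w,True);u,v=188+M['m10']/M['m00'],215+M['m01']/M['m00'];print(u,v,onz("top",u,v,.03),M['m00'])
s=R.from_quat(r.read_state()['eef_rot']).as_matrix();print(s)
E
```

```text
top diag [ 0.4788 -0.2256  0.054 ] [ 0.3374 -0.2615  0.054 ] 0.14591763202761573 [ 0.4081 -0.2436  0.054 ]
side diag [ 0.4722 -0.2113  0.054 ] [ 0.3368 -0.2522  0.054 ] 0.1415460786258485 [ 0.4045 -0.2318  0.054 ]
dir to ear [ 0.2464 -0.9692] -75.73390985373143
ear [ 0.4268 -0.3172]
0.071 [464.0711 167.6572] [215.126  98.078]
0.089 [474.1478 163.0267] [216.1704  67.7726]
ear ends top [array([443.326 , 170.2678]), array([504.9524, 155.7896])]
hook top px [111.3843 251.5117]
ear from marks [ 0.4268 -0.3163  0.089 ] (array([ 0.4271, -0.3131,  0.098 ]), np.float64(0.002607813082612082))
bush [ 0.4058 -0.044   0.054 ] pen [0.4537 0.0242 0.015 ] [0.3301 0.0579 0.015 ]
((205.8841552734375, 238.0426788330078), (40.6388053894043, 47.3751335144043), 6.34019136428833)
205.23890784982936 237.1569965870307 [0.3925 0.2004 0.03  ] 586.0
[[ 0.9672  0.254  -0.0004]
 [ 0.254  -0.9672  0.0012]
 [-0.0001 -0.0012 -1.    ]]
```

>>> {"fn": "arm_command", "kwargs": {
  "moves": [3,-1.9,0,0,3.3,-2.1,0,0,3.3,-2.1,0,0,3.3,-2.1,0,0,3.3,-2.1,0,0,3.3,-2.1,0,0,3.3,-2.1,0,0,3.3,-2.1,0,0,3.3,-2.1,0,0,3.3,-2.1,0,0,0.5,-0.2,0,0,0,0,0,0],
  "fingers": 60
}}

```text
time: 1.1
ee_pos: [0.4286, -0.3142, 0.2224]
eef_rot: [0.991, 0.131, 0.0, -0.0]
ft_force: [-0.7, -0.5, 0.3]
width: 0.0524
grip_force: 0.0
```

>>> {"fn": "arm_command", "kwargs": {
  "moves": [0,0,0,-7,0,0,0,-7,0,0,0,-7,0,0,0,-7,0,0,0,-7,0,0,0,-7,0,0,0,-7,0,0,0,-7,0,0,0,-7,0,0,0,-7,0,0,0,-7,0,0,0,-7]
}}

```text
time: 2.1
ee_pos: [0.4253, -0.3184, 0.2222]
eef_rot: [0.65, 0.76, -0.0, -0.0]
ft_force: [-0.0, 0.4, 0.4]
width: 0.0524
grip_force: 0.0
```

>>> {"fn": "arm_command", "kwargs": {
  "moves": [0,0,0,-5.5,0,0,2,0,0,0,2,0,0,0,2,0,0,0,0,0,0,0,0,0]
}}

```text
time: 2.6
ee_pos: [0.4252, -0.3178, 0.162]
eef_rot: [0.615, 0.789, -0.0, -0.001]
ft_force: [-0.3, -0.4, 0.8]
width: 0.0522
grip_force: 0.0
```

```bash
python3 - <<'E'
from h import *
np.set_printoptions(precision=4,suppress=True)
s=r.read_state();M=R.from_quat(s['eef_rot']).as_matrix();print(s['time'],s['ee_pos'],s['width'],s['ft_force'],s['joint_positions']);print(M)
print("to ear",M.T@(np.array([.4268,-.3168,.062])-s['ee_pos']))
a=r.camera("top")[150:290,340:500,::-1];b=r.camera("side")[100:240,270:430,::-1]
cv2.imwrite("pics/p1.png",np.hstack([cv2.resize(i,None,fx=2.5,fy=4,interpolation=2) if 0 else cv2.resize(i,None,fx=2.5,fy=2.5,interpolation=2) for i in(a,b)]))
# flap
for t in((465,150),(464,92),(640,165)):
    for q in((340,75),(305,108)): print(t,q,two(t,q))
print("bush2",onz("top",521,243,.054),"cap",onz("top",524,207,.02))
E
```

```text
2.6 [ 0.4252 -0.3178  0.162 ] 0.05222638355566787 [-0.3371 -0.3956  0.8233] [ 0.9599  0.2036 -0.4515  1.7683  0.095   1.1934  0.7278]
[[-0.244   0.9698 -0.0019]
 [ 0.9698  0.244   0.0011]
 [ 0.0016 -0.0016 -1.    ]]
to ear [0.0004 0.0019 0.1   ]
(465, 150) (340, 75) (array([ 0.4667, -0.2746,  0.3729]), np.float64(0.09087401729775116))
(465, 150) (305, 108) (array([ 0.5261, -0.2955,  0.2706]), np.float64(0.01994475510474695))
(464, 92) (340, 75) (array([ 0.509 , -0.2715,  0.3886]), np.float64(0.18018549053604244))
(464, 92) (305, 108) (array([ 0.5767, -0.2984,  0.2802]), np.float64(0.11913712793703266))
(640, 165) (340, 75) (array([ 0.5054, -0.5953,  0.2864]), np.float64(0.012678443814074465))
(640, 165) (305, 108) (array([ 0.5807, -0.6524,  0.1576]), np.float64(0.08623732459803247))
bush2 [ 0.3904 -0.4637  0.054 ] cap [ 0.4712 -0.4828  0.02  ]
```

View pics/p1.png

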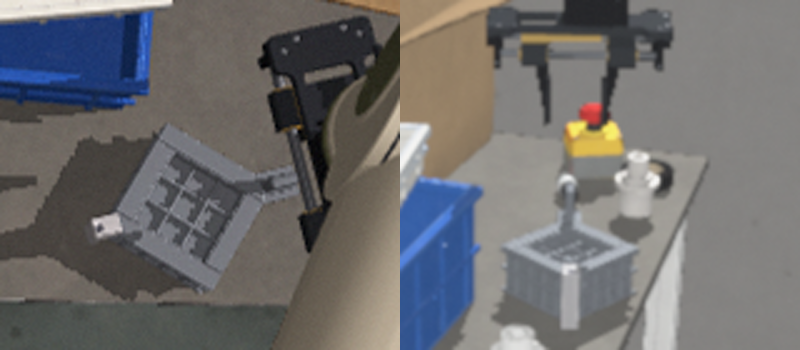

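The picture shows the open fingers straddling the ear, above its line at about (568,190) in the side crop. The box flap is about 0.28 m high at x > 0.51, so it has to be kept clear. Next I descend and grip lightly.

>>> {"fn": "arm_command", "kwargs": {
  "moves": [0,0.2,2,0,0,0,2,0,0,0,2,0,0,0,1.5,0,0,0,1.5,0,0,0,1,0,0,0,0,0,0,0,0,0]
}}

```text
time: 3.37
ee_pos: [0.4288, -0.3169, 0.0633]
eef_rot: [0.614, 0.789, 0.0, 0.0]
ft_force: [0.4, 0.5, -0.1]
width: 0.0522
grip_force: 0.0
```

>>> {"fn": "arm_command", "kwargs": {
  "moves": [0,0,0,0,0,0,0,0,0,0,0,0,0,0,0,0,0,0,0,0,0,0,0,0,0,0,0,0,0,0,0,0],
  "fingers": 0,
  "squeeze": 6
}}

```text
time: 4.03
ee_pos: [0.4286, -0.3166, 0.0626]
eef_rot: [0.614, 0.789, -0.0, 0.0]
ft_force: [-0.2, -0.2, 0.2]
width: 0.0099
grip_force: 6.0
```

```bash
cat > look.py <<'E'
import sys
from h import *
np.set_printoptions(precision=4,suppress=True)
s=r.read_state();print({k:s[k] for k in('time','ee_pos','width','grip_force','ft_force','torque','joint_positions')})
if len(sys.argv)>1:
    x,y,x2,y2=map(int,sys.argv[2:6])
    a=r.camera("top")[y:y+140,x:x+160,::-1];b=r.camera("side")[y2:y2+140,x2:x2+160,::-1]
    cv2.imwrite(f"pics/{sys.argv[1]}.png",np.hstack([cv2.resize(i,None,fx=2.5,fy=2.5,interpolation=2) for i in(a,b)]))
E
python3 look.py
```

```text
{'time': 4.0333, 'ee_pos': array([ 0.4286, -0.3166,  0.0626]), 'width': 0.009884314962612582, 'grip_force': 6.000466282130219, 'ft_force': array([-0.2162, -0.2257,  0.2178]), 'torque': array([ 0.002 , -0.1375,  0.0494]), 'joint_positions': array([ 0.9347,  0.3182, -0.4401,  1.8624,  0.1597,  0.9951,  0.6748])}
```

>>> {"fn": "arm_command", "kwargs": {
  "moves": [0.05,0,-0.2,0,0.05,0,-0.2,0,0.05,0,-0.2,0,0.06,0,-0.2,0,0.06,0,-0.2,0,0.06,0,-0.27,0,0,0,0,0,0,0,0,0,0,0,0,0]
}}

```text
time: 4.78
ee_pos: [0.4277, -0.3133, 0.0754]
eef_rot: [0.614, 0.789, -0.0, 0.0]
ft_force: [-1.0, 0.5, 0.1]
width: 0.0102
grip_force: 6.0
```

```bash
python3 look.py p2 340 150 270 100
```

```text
{'time': 4.7833, 'ee_pos': array([ 0.4277, -0.3133,  0.0754]), 'width': 0.010176156141285479, 'grip_force': 6.000004577217624, 'ft_force': array([-1.0494,  0.4807,  0.0834]), 'torque': array([0.0442, 0.0638, 0.0757]), 'joint_positions': array([ 0.9369,  0.2964, -0.4453,  1.8588,  0.1484,  1.0186,  0.6787])}
```

View pics/p2.png

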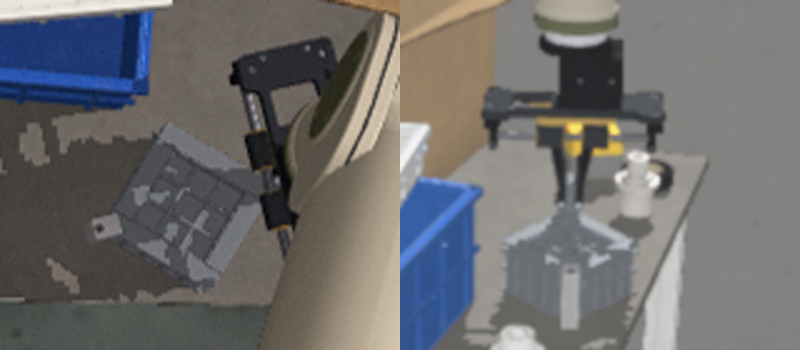

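The ear plate has moved from about (568,222) to (570,208) in the side crop, so the ear's corner is rising and the stack hasn't moved. I'll continue along the arc.

>>> {"fn": "arm_command", "kwargs": {
  "moves": [0.08,0,-0.24,0,0.08,0,-0.24,0,0.09,0,-0.25,0,0.09,0,-0.25,0,0.09,0,-0.25,0,0.1,0,-0.24,0,0.1,0,-0.24,0,0.11,0,-0.24,0,0.11,0,-0.24,0,0.12,0,-0.23,0,0,0,0,0,0,0,0,0]
}}

```text
time: 5.88
ee_pos: [0.4256, -0.3036, 0.0996]
eef_rot: [0.614, 0.789, 0.0, 0.0]
ft_force: [-0.3, -0.5, -0.5]
width: 0.0096
grip_force: 6.0
```

>>> {"fn": "arm_command", "kwargs": {
  "moves": [0.11,0,-0.2,0,0.11,0,-0.2,0,0.11,0,-0.2,0,0.11,0,-0.2,0,0,0,0,0,0,0,0,0,0,0,0,0]
}}

```text
time: 6.47
ee_pos: [0.4242, -0.2997, 0.1074]
eef_rot: [0.614, 0.789, 0.0, -0.0]
ft_force: [0.7, -0.6, -0.6]
width: 0.0101
grip_force: 6.0
```

```bash
python3 look.py p3 340 150 270 100
```

```text
{'time': 6.4667, 'ee_pos': array([ 0.4242, -0.2997,  0.1074]), 'width': 0.010076991429092531, 'grip_force': 5.999886940699071, 'ft_force': array([ 0.7002, -0.6032, -0.5719]), 'torque': array([-0.1568, -0.2416, -0.0084]), 'joint_positions': array([ 0.9392,  0.2353, -0.4597,  1.8569,  0.1178,  1.076 ,  0.6824])}
```

View pics/p3.png

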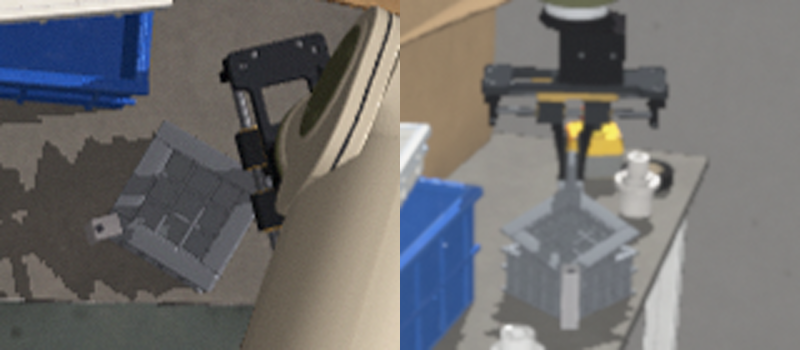

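The tray is now tilted about 18°. Its ear corner is up at about (570,195) and its back corner is still under the hook at (570,265); the stack hasn't moved. Now I firm the grip and draw it out.

>>> {"fn": "arm_command", "kwargs": {
  "moves": [0,0,0,0,0,0,0,0,0,0,0,0,-0.3,0,0,0,-0.3,0,0,0,-0.3,0,0,0,-0.3,0,0,0,-0.3,0,0,0,-0.3,0,0,0,-0.3,0,-0.02,0,-0.2,0,-0.05,0,0,0,0,0],
  "squeeze": 40
}}

```text
time: 7.57
ee_pos: [0.4299, -0.3226, 0.1082]
eef_rot: [0.614, 0.789, -0.0, 0.0]
ft_force: [0.1, 0.0, -0.7]
width: 0.0098
grip_force: 40.0
```

```bash
python3 look.py p4 340 150 270 100
```

```text
{'time': 7.5667, 'ee_pos': array([ 0.4299, -0.3226,  0.1082]), 'width': 0.009788282302076118, 'grip_force': 39.99974791891873, 'ft_force': array([ 0.1489,  0.0248, -0.671 ]), 'torque': array([-0.0683, -0.1343,  0.0012]), 'joint_positions': array([ 0.949 ,  0.271 , -0.445 ,  1.8117,  0.1307,  1.0873,  0.7049])}
```

View pics/p4.png

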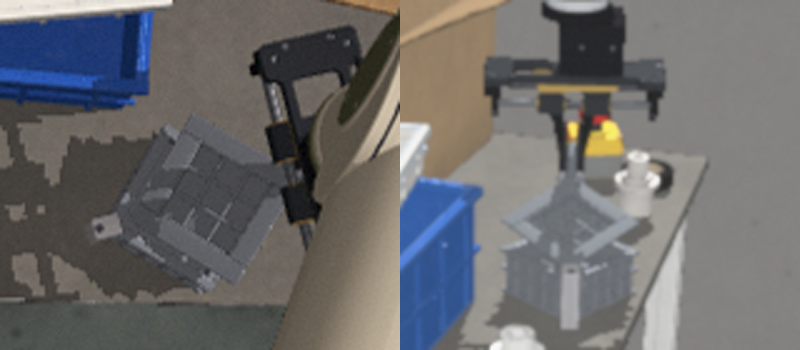

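The rim corner has come out from under the hook, and the stack stays where it was. Now I lift clear.

>>> {"fn": "arm_command", "kwargs": {
  "moves": [0,0,-0.3,0,0,0,-0.5,0,-0.2,0,-0.8,0,-0.3,0,-1.2,0,-0.3,0,-1.5,0,-0.3,0,-1.5,0,0,0,-1.5,0,0,0,-1.5,0,0,0,-1.2,0,0,0,-1,0,0,0,0,0,0,0,0,0]
}}

```text
time: 8.67
ee_pos: [0.4328, -0.3329, 0.2187]
eef_rot: [0.614, 0.789, -0.0, 0.001]
ft_force: [-0.1, 0.2, -1.1]
width: 0.0097
grip_force: 40.0
```

```bash
python3 look.py p5 340 150 270 100; python3 - <<'E'
from h import *
# stack moved? hook cap centroid (top) before/after
for f in("pics/p1.png","pics/p5.png"):
    I=cv2.imread(f)[200:250,80:130].astype(int); m=(I.min(2)>135);y,x=np.nonzero(m);print(f,len(x),x.mean()+80,y.mean()+200)
s=r.read_state();M=R.from_quat(s['eef_rot']).as_matrix();print(M.T@(np.array([.400,-.385,.21])-s['ee_pos']))
E
```

```text
{'time': 8.6667, 'ee_pos': array([ 0.4328, -0.3329,  0.2187]), 'width': 0.00973093971555749, 'grip_force': 39.99977161176503, 'ft_force': array([-0.0901,  0.1574, -1.075 ]), 'torque': array([-0.0771, -0.1477, -0.0516]), 'joint_positions': array([ 0.9676,  0.1909, -0.4466,  1.6595,  0.0853,  1.3093,  0.7542])}
pics/p1.png 459 108.17211328976035 224.52287581699346
pics/p5.png 510 109.79411764705883 226.03529411764706
[-0.0429473  -0.04414523  0.00747603]
```

View pics/p5.png

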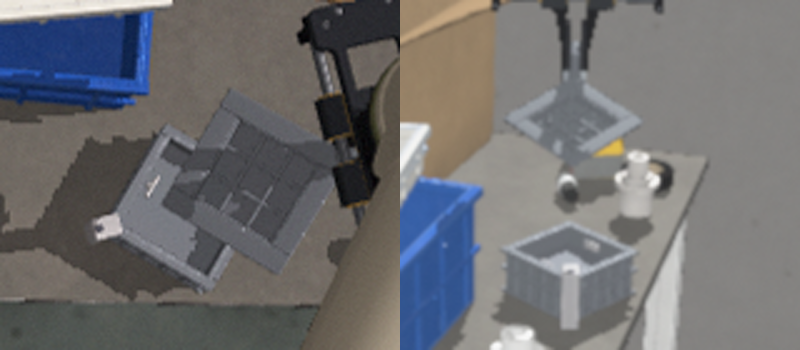

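The tray is off: the emptied stack is at (570,270) in the side crop, and the hook cap is where it was before. The tray hangs tilted, back corner low. I'll swing it over clear bench right of the stack and set it flat to level it in a loosened grip.

>>> {"fn": "arm_command", "kwargs": {
  "moves": [-0.8,-0.8,0.5,0,-1.2,-1.2,1,0,-1.2,-1.2,1,0,-1.1,-1.2,1,0,0,0,0.8,0,0,0,0.3,0,0,0,0,4,0,0,0,6,0,0,0,6,0,0,0,6,0,0,0,6,0,0,0,6]
}}

```text
time: 9.77
ee_pos: [0.401, -0.3843, 0.172]
eef_rot: [0.819, 0.574, 0.0, -0.0]
ft_force: [0.2, 0.3, -0.2]
width: 0.0094
grip_force: 40.0
```

>>> {"fn": "arm_command", "kwargs": {
  "moves": [0,0,0,6.5,0,0,0,6.5,0,0,0,6.5,0,0,0,6.5,0,0,0,6.5,0,0,0,6.5,0,0,0,6.5,0,0,0,6.5,0,0,0,6,0,0,0,6,0,0,0,6,0,0,0,0]
}}

```text
time: 10.77
ee_pos: [0.401, -0.3844, 0.172]
eef_rot: [1.0, 0.0, -0.0, -0.0]
ft_force: [0.2, 1.2, -0.5]
width: 0.0098
grip_force: 40.0
```

```bash
python3 look.py; python3 - <<'E'
from h import *
s=r.read_state();M=R.from_quat(s['eef_rot']).as_matrix();print(M);print(M.T@(np.array([.400,-.385,.066])-s['ee_pos']))
E
```

```text
{'time': 10.7667, 'ee_pos': array([ 0.401 , -0.3844,  0.172 ]), 'width': 0.009823111447007175, 'grip_force': 40.00151806510985, 'ft_force': array([ 0.1851,  1.1686, -0.4713]), 'torque': array([0.0108, 0.0605, 0.0325]), 'joint_positions': array([ 0.8654,  0.2243, -0.2098,  1.7073,  0.0491,  1.2154, -0.9271])}
[[ 9.99999990e-01  1.35677064e-04 -3.15778674e-05]
 [ 1.35689646e-04 -9.99999911e-01  3.98786405e-04]
 [-3.15237584e-05 -3.98790686e-04 -9.99999920e-01]]
[-0.00094801  0.00065486  0.10597052]
```

>>> {"fn": "arm_command", "kwargs": {
  "moves": [0,0,0.8,0,0,0,1.3,0,0,0,1.5,0,0,0,1.5,0,0,0,1.5,0,0,0,1.3,0,0,0,1,0,0,0,0.8,0,0,0,0.5,0,0,0,0.3,0,0,0,0,0,0,0,0,0]
}}

```text
time: 11.77
ee_pos: [0.4007, -0.3854, 0.0676]
eef_rot: [1.0, 0.002, 0.0, 0.0]
ft_force: [-0.1, 0.4, -0.5]
width: 0.0096
grip_force: 40.0
```

>>> {"fn": "arm_command", "kwargs": {
  "moves": [0,0,0,0,-0.1,0,0.2,0,-0.1,0,0.2,0,-0.15,0,0.2,0,-0.15,0,0.25,0,-0.15,0,0.25,0,-0.15,0,0.25,0,-0.15,0,0.25,0,-0.15,0,0.25,0,-0.15,0,0.25,0,0,0,0,0,0,0,0,0],
  "squeeze": 8
}}

```text
time: 12.77
ee_pos: [0.3876, -0.3851, 0.0459]
eef_rot: [1.0, 0.002, -0.0, -0.0]
ft_force: [1.0, 0.6, 0.1]
width: 0.01
grip_force: 8.0
```

```bash
python3 look.py
```

```text
{'time': 12.7667, 'ee_pos': array([ 0.3876, -0.3851,  0.0459]), 'width': 0.009974683638650882, 'grip_force': 8.00002553674858, 'ft_force': array([0.971 , 0.5571, 0.115 ]), 'torque': array([-0.0112,  0.082 ,  0.0027]), 'joint_positions': array([ 0.8717,  0.3412, -0.2011,  1.8497,  0.0819,  0.9593, -0.9324])}
```

>>> {"fn": "arm_command", "kwargs": {
  "moves": [-0.12,0,0.25,0,-0.12,0,0.25,0,-0.1,0,0.25,0,-0.1,0,0.25,0,-0.1,0,0.25,0,-0.1,0,0.25,0,-0.1,0,0.2,0,-0.05,0,0.15,0,0,0,0,0,0,0,0,0]
}}

```text
time: 13.6
ee_pos: [0.3798, -0.3852, 0.0275]
eef_rot: [1.0, 0.002, -0.0, -0.0]
ft_force: [0.4, 0.5, -0.1]
width: 0.0103
grip_force: 8.0
```

>>> {"fn": "arm_command", "kwargs": {
  "moves": [0,0,0.1,0,0,0,0.1,0,0,0,0.1,0,0,0,0,0,0,0,0,0]
}}

```text
time: 14.02
ee_pos: [0.3792, -0.3854, 0.0249]
eef_rot: [1.0, 0.002, -0.001, -0.0]
ft_force: [-4.8, 1.9, 6.1]
width: 0.0098
grip_force: 8.0
```

```bash
python3 look.py p6 400 130 300 80
```

```text
{'time': 14.0167, 'ee_pos': array([ 0.3792, -0.3854,  0.0249]), 'width': 0.009808461149704949, 'grip_force': 8.000319865750498, 'ft_force': array([-4.7926,  1.9122,  6.0878]), 'torque': array([0.4307, 1.0634, 0.0645]), 'joint_positions': array([ 0.8781,  0.3596, -0.1965,  1.8774,  0.0879,  0.914 , -0.9275])}
```

The tray is pressed on the bench at the ear side and may have overshot slightly. I'll ease the grip to its minimum, raise the ear a little so the back settles, then lower to the flat height (TCP about 0.0267) and grip firmly.

>>> {"fn": "arm_command", "kwargs": {
  "moves": [0,0,0,0,0,0,-0.2,0,0,0,-0.2,0,0,0,-0.2,0,0,0,-0.1,0,0,0,0,0,0,0,0,0,0,0,0,0,0,0,0,0],
  "squeeze": 3
}}

```text
time: 14.87
ee_pos: [0.3802, -0.3853, 0.0317]
eef_rot: [1.0, 0.002, 0.0, 0.0]
ft_force: [0.6, -0.4, -0.4]
width: 0.0102
grip_force: 3.0
```

>>> {"fn": "arm_command", "kwargs": {
  "moves": [0,0,0.15,0,0,0,0.15,0,0,0,0.15,0,0,0,0,0,0,0,0,0,0,0,0,0]
}}

```text
time: 15.37
ee_pos: [0.3801, -0.3852, 0.0271]
eef_rot: [1.0, 0.002, -0.0, -0.0]
ft_force: [-0.4, 0.2, -0.7]
width: 0.0099
grip_force: 3.0
```

```bash
python3 look.py
```

```text
{'time': 15.3667, 'ee_pos': array([ 0.3801, -0.3852,  0.0271]), 'width': 0.009905329641299232, 'grip_force': 2.9999978457635734, 'ft_force': array([-0.39  ,  0.169 , -0.6975]), 'torque': array([0.0159, 0.1142, 0.0137]), 'joint_positions': array([ 0.8782,  0.3569, -0.1975,  1.8758,  0.0864,  0.9173, -0.9268])}
```

>>> {"fn": "arm_command", "kwargs": {
  "moves": [0,0,0.05,0,0,0,0,0,0,0,0,0]
}}

```text
time: 15.62
ee_pos: [0.3801, -0.3853, 0.0267]
eef_rot: [1.0, 0.002, 0.0, 0.0]
ft_force: [-0.9, -0.5, -0.7]
width: 0.01
grip_force: 3.0
```

>>> {"fn": "arm_command", "kwargs": {
  "moves": [0,0,0,0,0,0,0,0,0,0,0,0,0,0,0,0,0,0,-0.3,0,0,0,-0.8,0,0,0,-1.5,0,0,0,-2,0,0,0,-2.2,0,0,0,-2.2,0,0,0,-2,0,0,0,-1,0],
  "squeeze": 45
}}

```text
time: 16.62
ee_pos: [0.3809, -0.386, 0.15]
eef_rot: [1.0, 0.002, 0.001, 0.001]
ft_force: [0.4, -1.1, -1.1]
width: 0.01
grip_force: 45.0
```

```bash
python3 look.py p7 400 130 280 60; python3 - <<'E'
from h import *
s=r.read_state();e=s['ee_pos']; z0=e[2]-.0266
T=e+[.0759,0,0]
# expected pixels of rim corners if level
for d in((.0735,0),(0,.0735),(0,-.0735)):
    p=[T[0]+d[0],T[1]+d[1],z0+.018]; print(d,(proj("top",p)-[400,130])*2.5,(proj("side",p)-[280,60])*2.5+[400,0])
E
```

```text
{'time': 16.6167, 'ee_pos': array([ 0.3809, -0.386 ,  0.15  ]), 'width': 0.009954879353572473, 'grip_force': 44.99989659525454, 'ft_force': array([ 0.4091, -1.0828, -1.0932]), 'torque': array([-0.0275,  0.0749, -0.054 ]), 'joint_positions': array([ 0.8901,  0.2119, -0.2058,  1.7704,  0.0472,  1.1602, -0.8969])}
(0.0735, 0) [238.7196265   95.95439802] [473.38619642 208.04741261]
(0, 0.0735) [146.1395566  186.50233074] [519.00603199 238.22790469]
(0, -0.0735) [333.01719513 189.95634987] [552.29583646 193.87170716]
```

View pics/p7.png

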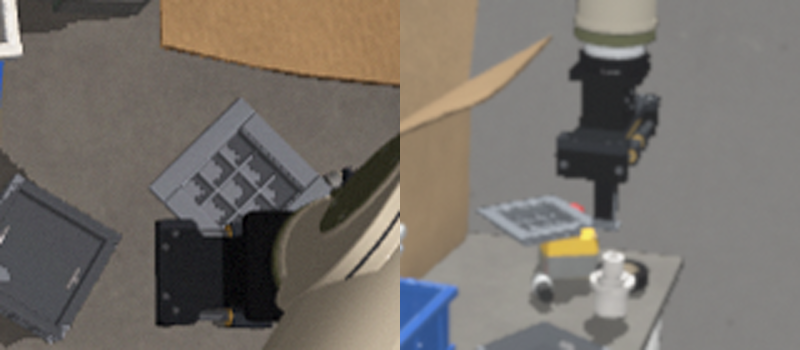

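The tray is level: its corners in the side crop at (477,211) and (525,243), and in the top crop at (241,97) and (150,187), match the predicted level positions to within about 1–2 px of the original images. Next I turn, raise, and carry it to the reader.

>>> {"fn": "arm_command", "kwargs": {
  "moves": [0,0,0,-4,0,0,0,-6,0,0,0,-6,0,0,0,-6,0,0,0,-6,0,0,0,-6,0,0,0,-6,0,0,0,-6,0,0,0,-6,0,0,0,-6,0,0,0,-6,0,0,0,-6]
}}

```text
time: 17.72
ee_pos: [0.3795, -0.3847, 0.1451]
eef_rot: [0.817, 0.577, -0.0, -0.001]
ft_force: [0.4, -0.6, -1.5]
width: 0.0096
grip_force: 45.0
```

>>> {"fn": "arm_command", "kwargs": {
  "moves": [0,0,0,-6,0,0,0,-6,0,0,0,-6,0,0,0,-6,0,0,0,-6,0,0,0,-5,0,0,-2,0,0,0,-3,0,0,0,-3,0,0,0,-3,0,0,0,-2,0,0,0,-1,0]
}}

```text
time: 18.72
ee_pos: [0.3805, -0.3856, 0.2883]
eef_rot: [0.607, 0.794, -0.0, 0.001]
ft_force: [0.1, -0.2, -0.8]
width: 0.0097
grip_force: 45.0
```

```bash
python3 look.py; python3 - <<'E'
from h import *
s=r.read_state();M=R.from_quat(s['eef_rot']).as_matrix();x=M[:,0];print(M)
t=np.array([.3925,.2004,.1566])-x*.0759;t[2]=.29;print(M.T@(t-s['ee_pos']))
E
```

```text
{'time': 18.7167, 'ee_pos': array([ 0.3805, -0.3856,  0.2883]), 'width': 0.009726080629715889, 'grip_force': 44.99966838397086, 'ft_force': array([ 0.0947, -0.2076, -0.7504]), 'torque': array([-0.1222, -0.1713,  0.0632]), 'joint_positions': array([ 1.0654,  0.1434, -0.3978,  1.5628,  0.0561,  1.4445,  0.9298])}
[[-0.26238191  0.96496292  0.00151519]
 [ 0.96496233  0.26238412 -0.00150901]
 [-0.0018537   0.00106617 -0.99999771]]
[ 0.48643185  0.16531838 -0.00240496]
```

>>> {"fn": "arm_command", "kwargs": {
  "moves": [0.7,0.24,0,0,1.5,0.5,0,0,2.4,0.8,0,0,2.5,0.85,0,0,2.5,0.85,0,0,2.5,0.85,0,0,2.5,0.85,0,0,2.5,0.85,0,0,2.5,0.85,0,0,2.5,0.85,0,0,2.5,0.85,0,0,2.5,0.85,0,0]
}}

```text
time: 19.72
ee_pos: [0.3961, -0.0971, 0.2842]
eef_rot: [0.607, 0.795, -0.001, -0.001]
ft_force: [0.3, 0.2, 0.7]
width: 0.0093
grip_force: 45.0
```

>>> {"fn": "arm_command", "kwargs": {
  "moves": [2.5,0.85,0,0,2.5,0.85,0,0,2.5,0.85,0,0,2.5,0.85,0,0,2.5,0.85,0,0,2.5,0.85,0,0,2.5,0.85,0,0,2,0.7,0,0,1.5,0.5,0,0,1,0.36,0,0,0,0,0,0,0,0,0,0]
}}

```text
time: 20.72
ee_pos: [0.411, 0.1326, 0.2849]
eef_rot: [0.607, 0.795, -0.001, -0.001]
ft_force: [-0.4, 0.1, -0.4]
width: 0.0096
grip_force: 45.0
```

```bash
cat > go.py <<'E'
from h import *
s=r.read_state();M=R.from_quat(s['eef_rot']).as_matrix();x=M[:,0]
t=np.array([.3925,.2004,.1566])-x*.0759;t[2]=.1566;print(s['time'],s['ee_pos'],s['grip_force'],M[:,2],s['ft_force'],M.T@(t-s['ee_pos']),abs(s['joint_vel']).max())
E
python3 go.py
```

```text
20.7167 [0.410978   0.13257572 0.28488545] 44.9997640773654 [-2.68995150e-03 -7.60430757e-04 -9.99996093e-01] [-0.40620775  0.05801451 -0.402709  ] [-0.00560067  0.00042634  0.12828489] 0.033203852578400285
```

>>> {"fn": "arm_command", "kwargs": {
  "moves": [-0.3,0,0.8,0,-0.2,0,1.5,0,0,0,1.8,0,0,0,1.8,0,0,0,1.8,0,0,0,1.7,0,0,0,1.5,0,0,0,1.2,0,0,0,0.7,0,0,0,0,0,0,0,0,0,0,0,0,0]
}}

```text
time: 21.72
ee_pos: [0.4139, 0.1273, 0.159]
eef_rot: [0.607, 0.794, 0.0, 0.0]
ft_force: [0.3, -0.6, -0.9]
width: 0.0097
grip_force: 45.0
```

```bash
python3 go.py; python3 - <<'E'
from h import *
# numeric check: grey tray mask in both views vs level prediction
s=r.read_state();M=R.from_quat(s['eef_rot']).as_matrix();e=s['ee_pos'];x=M[:,0].copy();x[2]=0;y=np.array([-x[1],x[0],0])
T=e+x*.0759;T[2]=e[2]-.0266+.018
C=[T+.0735*d for d in(x,y,-y)]
P={n:np.array([proj(n,c) for c in C]) for n in("top","side")}
for n in P:
    I=r.camera(n);cv2.imwrite(f"pics/f_{n}.png",I[:,:,::-1]); J=I.astype(int)
    m=((J.max(2)-J.min(2)<30)&(J[...,2]-J[...,0]>4)&(J.mean(2)>75)&(J.mean(2)<190)).astype('u1')*255
    c=P[n].mean(0).astype(int);w=np.zeros_like(m);cv2.circle(w,tuple(map(int,c)),65,255,-1);m&=w
    m=cv2.morphologyEx(m,cv2.MORPH_OPEN,np.ones((2,2)))
    k=max(cv2.findContours(m,0,1)[0],key=cv2.contourArea)[:,0]
    print(n,cv2.boundingRect(k),"pred",P[n].round(1).tolist())
    print("  nearest contour",[k[np.argmax((k-c)@((p-c)/np.linalg.norm(p-c)))].tolist() for p in P[n]])
E
```

```text
21.7167 [0.41393403 0.12732155 0.15904911] 44.99958914704621 [ 6.03869062e-04 -1.14555077e-04 -9.99999811e-01] [ 0.29686584 -0.64205735 -0.85879723] [ 0.00024204 -0.00154004  0.00244819] 0.007328103741589303Traceback (most recent call last):
  File "<stdin>", line 12, in <module>
ValueError: max() iterable argument is empty
```

>>> {"fn": "arm_command", "kwargs": {
  "moves": [0,-0.15,0.2,0,0,0,0,0,0,0,0,0,0,0,0,0]
}}

```text
time: 22.1
ee_pos: [0.4123, 0.1271, 0.1568]
eef_rot: [0.607, 0.794, 0.0, 0.0]
ft_force: [0.2, 0.3, -0.8]
width: 0.0098
grip_force: 45.0
```

```bash
python3 go.py; python3 - <<'E'
from h import *
s=r.read_state();M=R.from_quat(s['eef_rot']).as_matrix();e=s['ee_pos'];x=M[:,0].copy();x[2]=0;y=np.array([-x[1],x[0],0])
T=e+x*.0759;T[2]=e[2]-.0266+.018
for n in("top","side"):
    I=r.camera(n);O=cv2.imread(f"pics/{n}0.png")[:,:,::-1]
    P=np.array([proj(n,T+.0735*d) for d in(x,y,-y)]);c=proj(n,T)
    D=cv2.absdiff(I,np.ascontiguousarray(O)).max(2)
    print(n,"centre",c.round(1))
    for p in P:   # profile along centre->corner through the predicted corner
        u=(p-c)/np.linalg.norm(p-c)
        print(p.round(1),[(k,*I[tuple(np.round(p+u*k).astype(int)[::-1])].tolist(),int(D[tuple(np.round(p+u*k).astype(int)[::-1])])) for k in range(-6,7,2)])
E
```

```text
22.1 [0.41230645 0.1271315  0.15678273] 44.9999431706965 [ 3.99340887e-04 -2.64815151e-04 -9.99999885e-01] [ 0.20418165  0.25859385 -0.80263926] [-1.60434732e-06  1.15804138e-04  1.82766351e-04] 0.0030725247280003727
top centre [195.1 232.1]
[158.1 241.4] [(-6, 72, 72, 78, 53), (-4, 71, 72, 77, 50), (-2, 76, 77, 83, 40), (0, 64, 60, 54, 52), (2, 70, 67, 62, 52), (4, 69, 65, 60, 54), (6, 68, 63, 59, 50)]
[203.8 269. ] [(-6, 133, 121, 106, 65), (-4, 134, 123, 109, 15), (-2, 135, 124, 110, 42), (0, 132, 119, 105, 51), (2, 134, 123, 107, 50), (4, 130, 120, 105, 46), (6, 129, 118, 103, 44)]
[186.5 195.7] [(-6, 191, 176, 156, 156), (-4, 199, 185, 164, 142), (-2, 198, 186, 164, 151), (0, 197, 184, 163, 156), (2, 196, 181, 160, 151), (4, 191, 177, 156, 163), (6, 188, 174, 153, 159)]
side centre [289.7 249.2]
[287.3 270. ] [(-6, 104, 108, 113, 36), (-4, 103, 108, 113, 7), (-2, 105, 109, 113, 15), (0, 110, 113, 119, 9), (2, 134, 135, 133, 19), (4, 157, 155, 147, 2), (6, 156, 153, 147, 3)]
[328.1 250. ] [(-6, 146, 150, 157, 65), (-4, 108, 112, 117, 77), (-2, 129, 130, 129, 25), (0, 155, 154, 148, 4), (2, 156, 154, 147, 3), (4, 158, 155, 149, 4), (6, 156, 153, 147, 3)]
[251.3 248.4] [(-6, 154, 160, 167, 99), (-4, 131, 144, 170, 77), (-2, 85, 107, 150, 32), (0, 52, 85, 143, 3), (2, 50, 85, 144, 2), (4, 52, 86, 143, 2), (6, 51, 84, 143, 3)]
```

>>> {"fn": "arm_command", "kwargs": {
  "moves": [0,0,0,0,0,0,0,0,0,0,0,0,0,0,0,0]
}}

```text
time: 22.53
ee_pos: [0.4122, 0.1272, 0.1566]
eef_rot: [0.607, 0.794, -0.0, -0.0]
ft_force: [0.3, -0.3, -1.4]
width: 0.0097
grip_force: 45.0
```

```bash
python3 -c "
from bench import r
print(r.close_job())"
```

```text
the job is handed in; nothing more can be done
None
```

The job is handed in at 22.5 s, verdict not shown: the tray was peeled off ear first with no visible stack movement, and is held level to about 1° with its underside about 10 cm above the reader's glass; on the way I set it briefly on the bench, still gripped, to level it.

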